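# Snap the blue storage box shut against its seal

### The arm

A 6-joint arm with a two-finger parallel gripper is mounted at the origin on the work surface. World frame = base frame: x ahead of the robot, y to its left, z up, the work surface at z = 0. Lengths are in mm, angles in rad, forces in N, time in s.
With the tool pointing down it reaches from about 350 to 975 mm from the base axis. Payload 7.1 kg.
Tool frame: the origin (TCP) lies on the front face of the gripper's body, between the roots of the fingers; the fingertips stand 80 mm ahead of it and the grasp point (between the pads) lies 61 mm ahead of it (env.tips_ahead is the distance from the TCP to the fingertips, in mm); z points along the fingers, y is the direction in which the jaws open and shut (so a half turn about z gives the same grasp; the last joint's range is limited). The gripper opens to 88 mm and grips with 3 to 60 N. Pads are 20 mm wide; open, the fingers measure 115 mm over their backs; the gripper's body (75 mm by 178 mm) begins 61 mm behind the grasp point.
Start: joints at [-1.178, 0.423, 1.63, -0, 1.089, -0.019], TCP at [250.178, -572.727, 302.675] pointing down, gripper open.
Joint ranges: [-3, 3], [-0.9, 2.11], [0.09, 2.58], [-1.31, 4.45], [0.11, 2.69], [-2.54, 2.54]. Speed limits (rad/s): [2.39, 2.39, 3.01, 3.14, 3.14, 3.14].

### API

Orientations are given as a unit quaternion [x, y, z, w].
In Python, from station import env, set_gripper, viewer, workorder gives the robot as it stands. Calls block until the motion is done:
- env.reach(position, orientation): joint-space move of the TCP to a pose.
- env.move_l(position, rot=None, rate=150, f_stop=None): straight line of the TCP; rot=None keeps the orientation; rate is the mean speed in mm/s. With f_stop (N) it stops when the force on the tool has changed by that much, and returns True; else False.
- env.move_joints(angles): joint-space move.
- set_gripper(opening): finger opening in mm; the grip force is fixed at half the most; returns when the fingers have stopped.
- env.hold(seconds).
- env.ik(position, orientation): joint angles nearest the present ones, or None.
- env.read_state(): the state.
- viewer.camera(name): name is "scene" or "side" or "wrist"; returns the picture (480x640x3 uint8, blue, green, red); there is no depth.
- viewer.camera_params(name): a dict with "fx", "fy", "cx", "cy" (pixels), "pose" (4x4, takes a point from camera to world coordinates); the wrist camera has in their place "tool_from_camera" (4x4, takes a point from camera to tool coordinates, whose origin is the TCP and whose axes are the flange's). Camera axes: x right, y up, looking along -z (the intrinsics and any distortion apply to the point x, -y, -z); pixel columns grow to the right and rows downward; lengths in mm; the calibration is good to about 2 mm. A picture is of the moment at which its call begins: read the wrist's pose just before it. camera_params takes no time and is no camera call.
A pose or a line that the arm cannot do raises env.IKError and nothing moves.
- workorder.sign_off(): hands the job in, once; it reports no verdict.
The state is a dict: "time_s": time; "qpos": joint angles; "dq": joint speeds; "tau": joint torques, N m; "tool_pos": TCP position; "orientation": TCP orientation; "force": force on the tool from outside, world axes, zero at the start; "wrist_torque": the same for the moment, N m; "width": finger opening in mm.
Only numpy, scipy, OpenCV 4.12 (cv2) and the standard library are available. Lean on these libraries where they do the work, as an engineer would, in place of code of your own. Each camera call takes 0.05 s, during which the arm holds its last target.

### The job

On the stockroom packing bench the box with the blue lid stands ajar. Swing its lid down and press it against the springy rubber seal until the catch at the front snaps over and holds it shut by itself, then let go. Leave the lid of the green box ajar as it is.

Things in the scene. Friction and masses are not known exactly. Their poses are not given: they have to be found in the camera images.
- blue_box: Clear box with blue trim and lid, 220 x 170 mm, fixed on a grey riser 5 to 33 mm high. Origin: centre of the box's underside, on the riser; x from its front (nearer the robot) to its hinge side, z up. The lid turns about the line x = +110, z = +116 mm, along y. At the front centre an orange spring catch, out to x = -131 and up to z = 140 mm, gives way, then hooks over the lid's front bar.
- blue_lid (a joint): Opening angle of the blue lid (222 mm hinge to front, 176 wide, 8 thick), rad: 0 = hard home; starts 0.15 to 0.42 and stays where left (stiff hinge). It meets the catch at 0.09, the seal at 0.04; the push on the pad grows to 10 to 12 N. The catch snaps over just below 0.01. Let go, a caught lid rests near 0.01, an uncaught one springs back to 0.026.
- blue_pad (a point): Centre of the top of the white press pad (30 mm front to back, 60 wide, raised 2) on the middle of the blue lid near its front edge, 190 mm from the hinge line and 10 mm above the lid's underside, which passes through that line. Moves with the lid; lid home: at (-80, 0, 126) mm in the box's frame.
- green_pad (a point): Centre of the white press pad on the lid of the other box, alike in all but its green lid and trim, which also stands ajar. Leave this lid as it is.

How it is judged:
By the outcome, as a careful person would: the job done as asked, in the order asked, and still so for the second after the job is handed in, with the robot touching nothing.
It also fails if it takes over 29 s, if anything falls off the work surface, if the arm or the gripper's body presses on something with over 40 N, if the wrist force passes 120 N, or if a joint passes its speed limit or range.

## Working session

There is one attempt and no reset: what is moved stays moved. The work goes in short steps, each a Python script; the robot and the scene stay as the last script left them, time stands still between calls to the robot, and variables do not carry over. Pictures are saved under pics/ and viewed, and the job is handed in when it is done.

```bash
ls; mkdir -p pics; python3 - <<'E'
from station import env, viewer
import cv2
for n in ["scene","side","wrist"]:
    cv2.imwrite(f"pics/{n}0.png",viewer.camera(n))
    p=viewer.camera_params(n); print(n,p)
s=env.read_state();print(s["time_s"],s["force"],s["orientation"])
E
```

```text
pics
scene {'fx': 574.0216879407443, 'fy': 574.0216879407443, 'cx': 329.5834709793421, 'cy': 237.25401886374465, 'pose': array([[-3.00871380e-02, -8.18990760e-01,  5.73017364e-01,
         1.18968309e+03],
       [ 9.99524688e-01, -2.07973838e-02,  2.27566787e-02,
        -6.71496554e+00],
       [-6.72024753e-03,  5.73429686e-01,  8.19227217e-01,
         9.53896619e+02],
       [ 0.00000000e+00,  0.00000000e+00,  0.00000000e+00,
         1.00000000e+00]])}
side {'fx': 603.9769068831205, 'fy': 603.9769068831205, 'cx': 331.52720236386386, 'cy': 249.4168381355147, 'pose': array([[-8.35598552e-01, -3.75844320e-01,  4.00644614e-01,
         1.09485431e+03],
       [ 5.49340138e-01, -5.72605990e-01,  6.08562070e-01,
         6.55298997e+02],
       [ 6.86908697e-04,  7.28603752e-01,  6.84935107e-01,
         9.12773351e+02],
       [ 0.00000000e+00,  0.00000000e+00,  0.00000000e+00,
         1.00000000e+00]])}
wrist {'fx': 333.06631590532686, 'fy': 333.06631590532686, 'cx': 315.39084845309213, 'cy': 243.0032203127457, 'tool_from_camera': array([[ 2.46299851e-04,  9.61298989e-01,  2.75507155e-01,
         7.54185309e+01],
       [ 9.99999934e-01, -3.10625522e-04,  1.89846851e-04,
        -2.36763713e-02],
       [ 2.68079139e-04,  2.75507090e-01, -9.61299002e-01,
        -8.19184308e+01],
       [ 0.00000000e+00,  0.00000000e+00,  0.00000000e+00,
         1.00000000e+00]])}
0.15 [-0.07277596 -0.39021911  0.47991082] [ 9.78882005e-01  2.04425190e-01 -1.14821204e-04 -5.90128319e-04]
```

View pics/scene0.png

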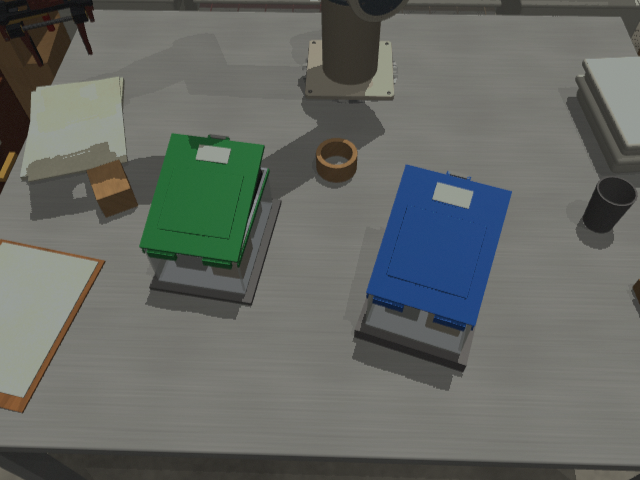

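View pics/side0.png

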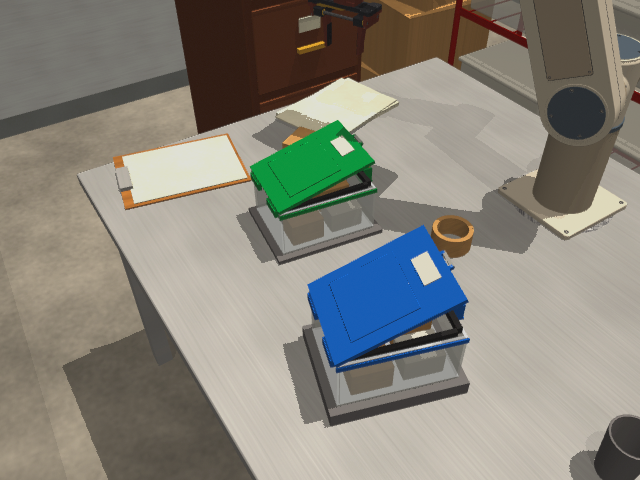

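```bash
cat > h.py <<'E'
import numpy as np,cv2
from station import env,viewer
def ray(n,uv,T=None):
    p=viewer.camera_params(n); T=p["pose"] if T is None else T
    d=np.array([(uv[0]-p["cx"])/p["fx"],-(uv[1]-p["cy"])/p["fy"],-1.])
    d=T[:3,:3]@d; return T[:3,3],d/np.linalg.norm(d)
def tri(rays):
    A=np.zeros((3,3));b=np.zeros(3)
    for o,d in rays:
        M=np.eye(3)-np.outer(d,d);A+=M;b+=M@o
    x=np.linalg.solve(A,b)
    return x,max(np.linalg.norm((np.eye(3)-np.outer(d,d))@(x-o)) for o,d in rays)
def masks(im):
    hsv=cv2.cvtColor(im,cv2.COLOR_BGR2HSV)
    blue=cv2.inRange(hsv,(100,120,60),(125,255,255))
    n,l,s,c=cv2.connectedComponentsWithStats(blue)
    k=1+np.argmax(s[1:,4]); blue=np.uint8(l==k)*255
    cs,_=cv2.findContours(blue,cv2.RETR_EXTERNAL,cv2.CHAIN_APPROX_NONE)
    c=max(cs,key=cv2.contourArea); fill=np.zeros_like(blue);cv2.drawContours(fill,[cv2.convexHull(c)],-1,255,-1)
    white=cv2.inRange(hsv,(0,0,140),(180,80,255))&cv2.erode(fill,np.ones((5,5)))
    n,l,s,cc=cv2.connectedComponentsWithStats(white)
    k=1+np.argmax(s[1:,4]); pad=np.uint8(l==k)*255
    return blue,c,pad,cc[k],s[k]
E
python3 - <<'E'
from h import *
R={}
for n in ["scene","side"]:
    im=cv2.imread(f"pics/{n}0.png")
    b,c,p,cc,s=masks(im)
    pc=max(cv2.findContours(p,cv2.RETR_EXTERNAL,cv2.CHAIN_APPROX_NONE)[0],key=cv2.contourArea)
    q=cv2.boxPoints(cv2.minAreaRect(pc))
    m=cv2.moments(p,True); cen=(m['m10']/m['m00'],m['m01']/m['m00'])
    a=cv2.approxPolyDP(cv2.convexHull(c),5,True)[:,0]
    print(n,cen,s,q.round(1).tolist(),a.tolist())
    R[n]=ray(n,cen)
    x,y,w,h=cv2.boundingRect(c);x-=25;y-=25
    cr=im[y:y+h+70,x:x+w+50]; k=3
    print("crop",x,y); cv2.imwrite(f"pics/{n}0c.png",cv2.resize(cr,None,fx=k,fy=k,interpolation=cv2.INTER_CUBIC)[:600,:800])
print(tri(list(R.values())))
E
```

```text
scene (452.6182380216383, 194.8516228748068) [433 183  40  25 647] [[432.20001220703125, 198.5], [436.70001220703125, 181.6999969482422], [473.0, 191.3000030517578], [468.6000061035156, 208.10000610351562]] [[405, 165], [511, 191], [472, 327], [367, 295]]
crop 341 140
side (425.4681583476764, 267.88640275387263) [411 251  31  34 581] [[409.70001220703125, 259.29998779296875], [427.0, 249.89999389648438], [441.29998779296875, 276.29998779296875], [423.8999938964844, 285.70001220703125]] [[423, 225], [453, 266], [467, 300], [468, 341], [336, 372], [308, 284]]
crop 283 200
(array([596.18346549, 169.3054894 , 232.78175682]), np.float64(0.43621586616064467))
```

View pics/scene0c.png

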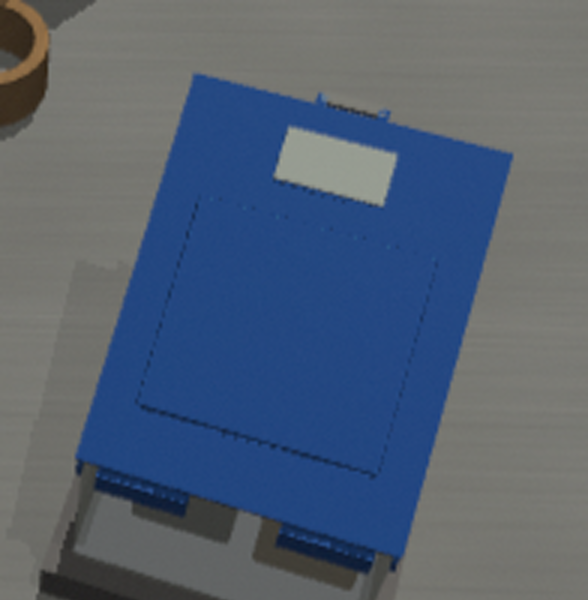

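View pics/side0c.png

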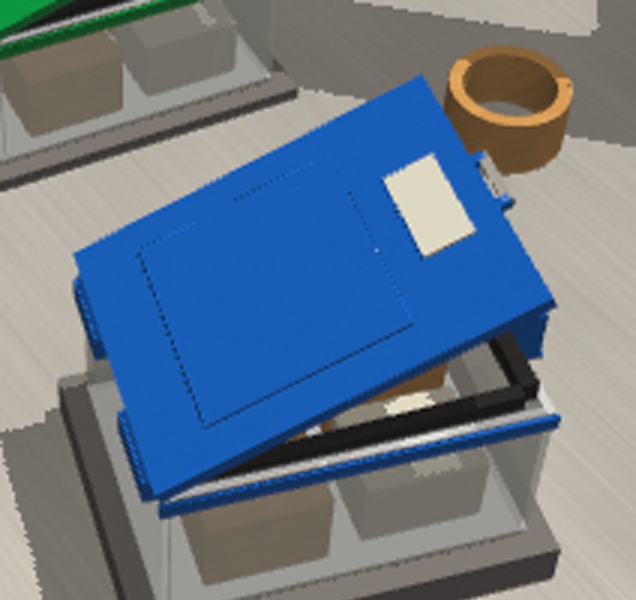

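```bash
python3 - <<'E'
from h import *
P={'FL':((405.7,164.7),(423.7,225.3)),'FR':((511.7,191.3),(467.7,301)),'HL':((367.7,292.3),(308.3,284.7)),'HR':((474.3,325),(333,365.7)),'pad':((452.6,194.85),(425.47,267.9))}
X={}
for k,(a,b) in P.items():
    X[k],e=tri([ray('scene',a),ray('side',b)]); print(k,X[k].round(1),round(e,2))
F=(X['FL']+X['FR'])/2;H=(X['HL']+X['HR'])/2
ex=H-F;print(np.linalg.norm(ex),np.linalg.norm(X['FL']-X['FR']),np.linalg.norm(X['HL']-X['HR']))
n=np.cross(X['FL']-X['HR'],X['FR']-X['HL']);n/=np.linalg.norm(n);n*=np.sign(n[2])
ey=(X['FR']-X['FL'])+(X['HR']-X['HL'])
print("yaw from y edge",np.arctan2(-ey[0],ey[1]),np.arctan2(ex[1],ex[0]))
ang=np.arctan2(-ex[2],np.hypot(*ex[:2]));print("lid",ang,"n",n)
u=ex/np.linalg.norm(ex)
hinge=X['pad']+190*u-10*n;print("hinge",hinge, "riser",hinge[2]-116, "alt",H+ (-8)*n)
E
```

```text
FL [540.1  95.4 241.6] 0.92
FR [593.1 262.7 240. ] 0.1
HL [735.1  34.9 155.1] 1.04
HR [789.9 197.9 154. ] 1.09
pad [596.2 169.3 232.7] 0.43
223.0461779668414 175.53950340321754 172.02174713636904
yaw from y edge -0.3155664404534075 -0.30966575133003355
lid 0.39710192397968824 n [ 0.36992276 -0.11293116  0.92217336]
hinge [759.33237059 117.02253249 150.02573532] riser 34.02573531723229 alt [759.55232444 117.29169958 147.15197043]
```

```bash
cat >> h.py <<'E'
from scipy.spatial.transform import Rotation as Rn
YAW=-0.312
BX=np.array([np.cos(YAW),np.sin(YAW),0]);BY=np.array([-np.sin(YAW),np.cos(YAW),0])
HINGE=np.array([759.4,117.1,148.])
def quat(s):
    return Rn.from_matrix(np.column_stack([s*BX,-s*BY,[0,0,-1]])).as_quat()
def pad(th,up=0):
    return HINGE+BX*(-190*np.cos(th)+10*np.sin(th))+np.array([0,0,190*np.sin(th)+10*np.cos(th)+up])
E
python3 - <<'E'
from h import *
from station import set_gripper
s=env.read_state();q0=np.array(s['qpos']);p=s['tool_pos']
set_gripper(0)
env.move_l([p[0],p[1],430],rate=300)
best=None
for sg in (1,-1):
    j=env.ik(pad(.4,190)+0,quat(sg)); print(sg,j)
    if j is not None and (best is None or abs(j[5])<abs(best[1][5])): best=(sg,j)
sg=best[0]; print("sign",sg)
env.reach(pad(.4,190),quat(sg))
env.move_l(pad(.4,80+25),rate=100)
s=env.read_state();print(s['time_s'],s['tool_pos'],s['force'],s['width'],pad(.4),pad(0))
for n in("scene","side"): cv2.imwrite(f"pics/{n}1.png",viewer.camera(n))
E
```

```text
1 [ 2.57839473e-01  3.08135834e-01  1.51949930e+00 -4.44089210e-16
  1.31395752e+00  2.14063580e+00]
-1 [ 2.57839473e-01  3.08135834e-01  1.51949930e+00 -4.44089210e-16
  1.31395752e+00 -1.00095685e+00]
sign -1
5.95 [596.94007434 169.74149105 336.88032609] [ 0.40080493 -0.40067462  0.39942347] 0.36435520598989457 [596.55339516 169.62358983 231.20009498] [578.57290581 175.42291152 158.        ]
```

View pics/side1.png

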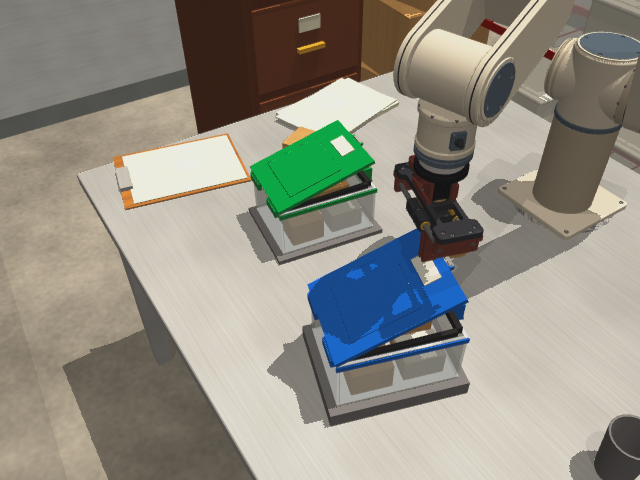

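View pics/scene1.png

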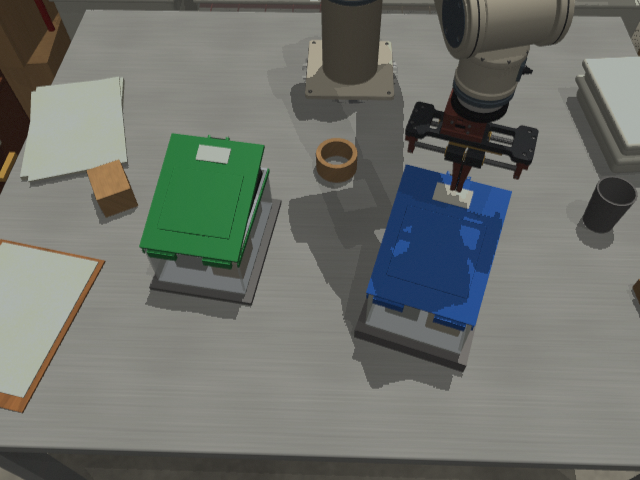

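```bash
python3 - <<'E'
from h import *
f0=np.array(env.read_state()['force'])
for th in (.36,.32,.28,.24,.2,.16,.12):
    r=env.move_l(pad(th,80),rate=70,f_stop=20)
    s=env.read_state();print(th,r,round(s['time_s'],2),(np.array(s['force'])-f0).round(1),s['tool_pos'][2].round(1))
    if r: break
cv2.imwrite("pics/side2.png",viewer.camera("side"))
E
```

```text
0.36 False 6.66 [-0.3 -0.1  0.1] 303.9
0.32 False 6.92 [0.2 0.2 0.3] 296.9
0.28 False 7.17 [-0.2  0.3  0.7] 289.6
0.24 False 7.43 [0.3 0.7 0.5] 282.3
0.2 False 7.69 [-0.4  0.1 -0.5] 275.0
0.16 False 7.95 [0.2 1.4 0.5] 267.6
0.12 False 8.21 [0.6 0.2 0.5] 260.1
```

View pics/side2.png

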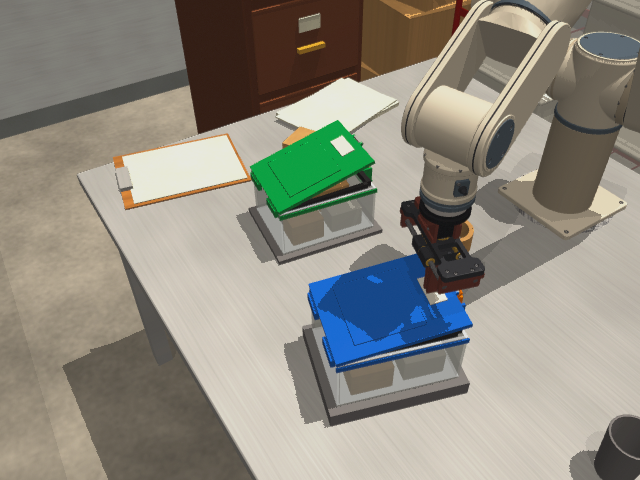

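Lid has swung down with the fingers (front corner now at about (470,325)), with the pad still under the tips. Next is the slow press, logging force.

```bash
python3 - <<'E'
from h import *
f0=np.array(env.read_state()['force'])
c=env.read_state()['tool_pos']
print(c,pad(0,80))
tgt=pad(0,80)
z=c[2]; last=0
while z>228:
    z-=2 if z>246 else 1
    fn=env.read_state()['force'][2]-f0[2]
    t=max(0,min(1,(c[2]-z)/(c[2]-238)))
    xy=c[:2]+(tgt[:2]-c[:2])*t
    r=env.move_l([xy[0],xy[1],z],rate=15)
    s=env.read_state();d=np.array(s['force'])-f0
    print(round(z,1),r,round(s['time_s'],2),d.round(1),s['tool_pos'][2].round(2))
    if d[2]>17: break
    if s['time_s']>20: break
cv2.imwrite("pics/side3.png",viewer.camera("side"))
E
```

```text
[580.83335671 174.60008285 260.3478216 ] [578.57290581 175.42291152 238.        ]
258.3 False 8.57 [0.5 0.  0.9] 258.36
256.3 False 8.85 [0.8 0.8 0.1] 256.27
254.3 False 9.13 [ 0.6 -0.   0.1] 254.19
252.3 False 9.42 [1.1 1.3 0.3] 252.21
250.3 False 9.7 [1.  0.  0.4] 250.36
248.3 False 9.98 [-0.1  0.2  3.7] 248.59
246.3 False 10.27 [-0.7 -0.2  5.2] 246.67
244.3 False 10.55 [ 1.2 -0.   1.2] 244.09
243.3 False 10.8 [0.3 0.2 2.6] 243.29
242.3 False 11.05 [-0.1 -0.   4.3] 242.45
241.3 False 11.3 [-0.  -1.9  5. ] 241.57
240.3 False 11.55 [-0.8 -1.3  6. ] 240.7
239.3 False 11.8 [-1.  -1.4  8.4] 239.87
238.3 False 12.05 [-0.8 -0.7  8.9] 239.06
237.3 False 12.3 [-2.  -1.3 10.3] 238.15
236.3 False 12.55 [-1.2 -1.1 10.1] 237.24
235.3 False 12.8 [-4.  -2.1 15.7] 236.72
234.3 False 13.05 [-6.9 -2.4 21.1] 236.57
```

View pics/side3.png

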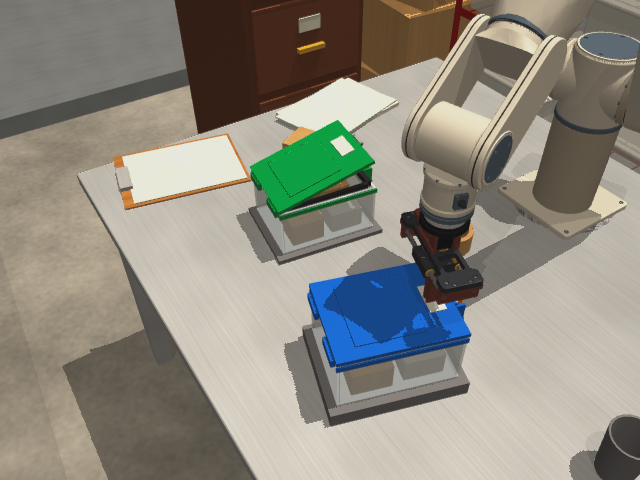

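```bash
python3 - <<'E'
from h import *
s=env.read_state();c=s['tool_pos'];z=235.3
while z<243.5:
    env.move_l([c[0],c[1],z],rate=15)
    s=env.read_state();print(z,round(s['time_s'],2),s['tool_pos'][2].round(2),np.round(s['force'],1)); z+=1
env.move_l([c[0],c[1],290],rate=150)
env.move_l(pad(0,220)-BX*80,rate=250)
s=env.read_state();print(s['time_s'],s['force'])
ims={n:viewer.camera(n) for n in("scene","side","wrist")}
for n in ims: cv2.imwrite(f"pics/{n}4.png",ims[n])
R=[]
for n in("scene","side"):
    try:
        b,cc,p,_,st=masks(ims[n]);m=cv2.moments(p,True);cen=(m['m10']/m['m00'],m['m01']/m['m00']);print(n,cen,st);R.append(ray(n,cen))
    except Exception as e: print(e)
print(tri(R),pad(0),pad(.026))
E
```

```text
235.3 13.35 236.75 [-5.4 -1.5 15.4]
236.3 13.6 237.44 [-4.1 -2.1 12.3]
237.3 13.85 238.2 [-3.7 -1.  11.5]
238.3 14.1 238.59 [-2.1 -1.   6.2]
239.3 14.35 238.81 [-0.1 -0.7  0. ]
240.3 14.6 240.13 [ 0.1 -0.4 -0.3]
241.3 14.85 241.37 [-0.8 -0.3  0.3]
242.3 15.1 242.4 [ 0.2 -0.3  0.7]
243.3 15.35 243.38 [ 0.5 -1.2 -0.6]
16.4333 [ 0.16473625 -0.02246732  0.35844805]
scene (462.64, 217.96) [461 215   5   8  25]
side (431.859872611465, 296.60297239915076) [418 283  29  29 471]
(array([600.23369531, 193.60785817, 184.60143893]), np.float64(5.069803604412055)) [578.57290581 175.42291152 158.        ] [578.88144165 175.32339818 162.93606364]
```

View pics/wrist4.png

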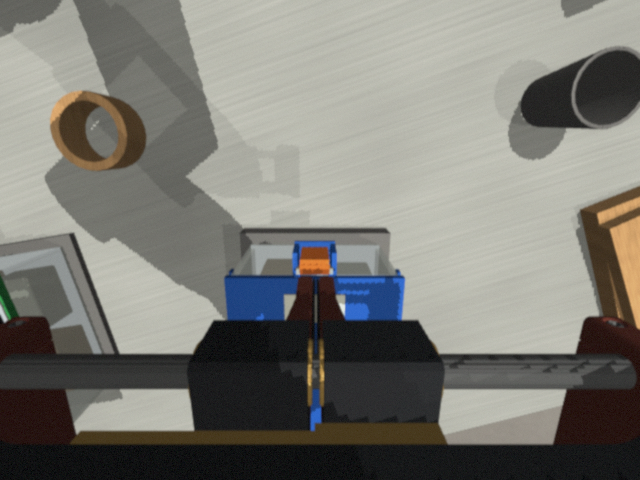

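View pics/side4.png

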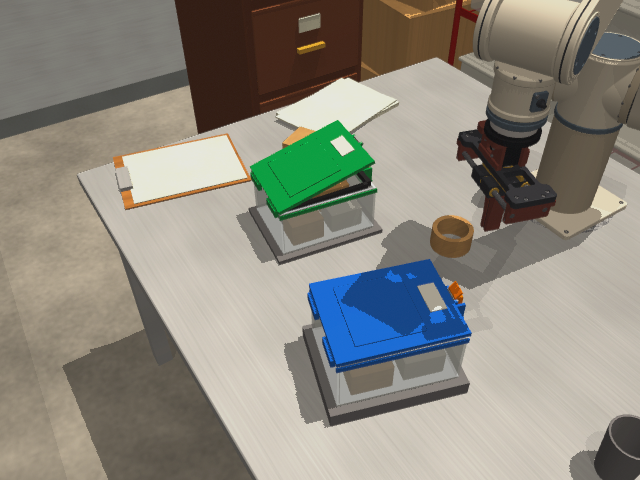

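View pics/scene4.png

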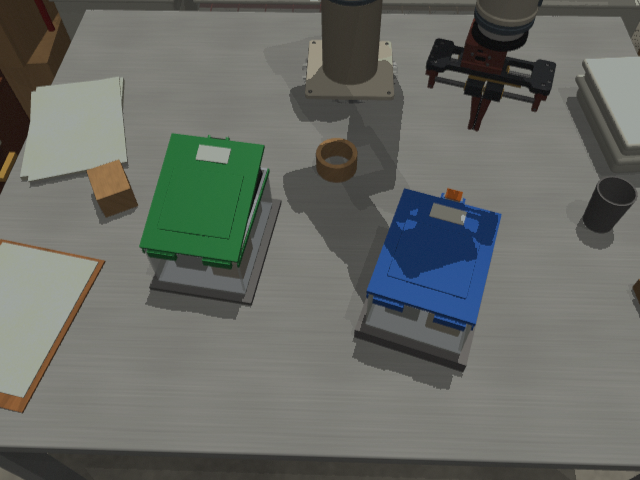

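```bash
python3 - <<'E'
from h import *
a=cv2.imread("pics/side4.png")[255:345,400:480];b=cv2.imread("pics/wrist4.png")[225:325,220:410]
a=cv2.resize(a,(320,360),interpolation=3);b=cv2.resize(b,(475,360)[:2],interpolation=3)
cv2.imwrite("pics/zoom4.png",np.hstack([a,b]))
print(tri([ray('scene',(448.3,213.8)),ray('side',(431.5,297))]))
E
```

```text
(array([578.36413237, 175.83105102, 159.2952559 ]), np.float64(0.479789470835651))
```

View pics/zoom4.png

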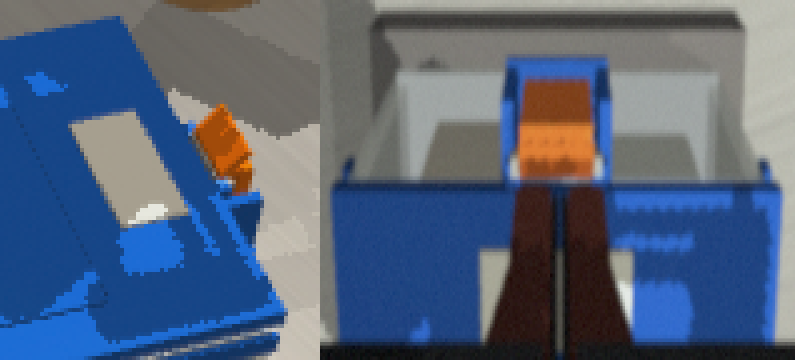

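The zoom shows the orange catch (about (455,292) in the side view) over the lid's front bar. The pad's height is about 159 mm, close to the caught position, so I'm handing it in.

```bash
python3 - <<'E'
from station import env,workorder
print(env.read_state()['time_s'],env.read_state()['force']);print(workorder.sign_off())
E
```

```text
16.5833 [ 0.31209063  1.38025418 -0.59312986]
the job is handed in; nothing more can be done
None
```

The blue lid is shut and held by its catch, and I handed the job in at 16.6 s with the arm clear of everything. I swung the lid down along its arc with closed fingertips on the white pad, then pressed slowly to hard home. The peak upward force on the tool was about 21 N.

**Checks that agreed:**
- **Catch holding:** on backing off, the push on the pad vanished about 2.1 mm above hard home, or 0.011 rad. A caught lid should rest near 0.01 rad. An uncaught one would have pushed until about 5 mm.
- **Catch seen in place:** pictures show the orange catch over the lid's front bar.
- **Pad height:** two views put the released pad at 159.3 mm, and hard home was 156.6 mm by touch. That is within the camera calibration of about 2 mm, but too coarse to tell caught from uncaught on its own.
- **Green lid:** it looks unchanged in the pictures.

**Check that failed:** the automatic pad measurement after release was no use. A shadow on the pad broke the colour mask, giving 184.6 mm with 5 mm disagreement between views. I replaced it with pad centres picked by eye, which gave the 159.3 mm figure above.

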